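# Meter a few lock nuts from a tipping bin

## Task

I need a few lock nuts: the two of the front row, and four at most. Take the handle of the tipping bin that holds the steel lock nuts, raise it slowly only until the first nuts slide into its catch tray, and keep it at that angle until they lie in the tray. Then lower the bin back to level without letting it drop; the back row of nuts stays in the bin, and the other bin is left alone.

Things in the scene. Friction and masses are not known exactly. Their poses are not given: they have to be found in the camera images.
- nut_bin (a joint): tilt of the tipping bin with six steel lock nuts: 0 = resting level, positive = handle end raised (rad, up to 1.2); it sinks to 0 if let go. Bin with nuts 1.0 kg, hinged at its open lip beside its catch tray. Floor of three flats, 12 degrees steeper each towards the lip: of the three rows of two nuts the front one slides first, at 0.2 to 0.5 rad depending on friction, each next one 0.2 rad later.
- nut_handle (a point): centre of the nut bin's handle, a round steel bar 12 mm thick, 96 mm long between two posts, 29 mm clear above the closed end's rim. y is along the bar; x points away from the tray, level when the bin is down. At rest it is 135 mm above the bench, and the hinge axis (parallel to the bar) 85 mm below it and 137 mm from it towards the tray. It can turn between the fingers.
- nut_tray (a point): centre of the floor of the catch tray fixed in front of the nut bin's lip: a steel tray 117 x 124 mm outside, walls 40 mm high, floor 6 mm above the bench. Its x points from the tray to the handle end, its z up. The hinge axis lies 62.5 mm along x from here and 44 mm up.
- union_bin (a joint): tilt of the second, identical tipping bin, which holds two brass pipe unions (taller, 48 mm, with a hexagon round the waist); not to be used.
- nut1_mid (a point): steel hexagon lock nut, 41 mm across flats, 47 mm across corners, 18 mm thick; point at its centre. Starts in the nut bin: front row, left of the bin's middle.
- nut2_mid (a point): steel hexagon lock nut, 41 mm across flats, 47 mm across corners, 18 mm thick; point at its centre. Starts in the nut bin: front row, right.
- nut5_mid (a point): steel hexagon lock nut, 41 mm across flats, 47 mm across corners, 18 mm thick; point at its centre. Starts in the nut bin: back row, left.
- nut6_mid (a point): steel hexagon lock nut, 41 mm across flats, 47 mm across corners, 18 mm thick; point at its centre. Starts in the nut bin: back row, right.

How it is judged:
On the way:
1. with the nut bin held up, both front-row nuts lie in its tray, for 0.4 s (value of joint nut_bin above 0.1 rad and x of nut1_mid in the frame of nut_tray between -0.058 and 0.058 m and y of nut1_mid in the frame of nut_tray between -0.06 and 0.06 m and z of each of nut1_mid, nut2_mid in the frame of nut_tray below 0.048 m and x of nut2_mid in the frame of nut_tray between -0.058 and 0.058 m and y of nut2_mid in the frame of nut_tray between -0.06 and 0.06 m), for 0.4 s.
At the end, for the whole second after the job is handed in: Both nuts of the front row lie inside the nut bin's catch tray and both of the back row inside the bin (the middle row may be in either), and the bin is down (within 0.05 rad of level) and let go (value of joint nut_bin below 0.05 rad and x of nut1_mid in the frame of nut_tray between -0.058 and 0.058 m and y of nut1_mid in the frame of nut_tray between -0.06 and 0.06 m and z of each of nut1_mid, nut2_mid in the frame of nut_tray below 0.048 m and x of nut2_mid in the frame of nut_tray between -0.058 and 0.058 m and y of nut2_mid in the frame of nut_tray between -0.06 and 0.06 m and x of nut5_mid in the frame of nut_tray between 0.064 and 0.215 m and y of nut5_mid in the frame of nut_tray between -0.06 and 0.06 m and z of each of nut5_mid, nut6_mid in the frame of nut_tray above 0.04 m and x of nut6_mid in the frame of nut_tray between 0.064 and 0.215 m and y of nut6_mid in the frame of nut_tray between -0.06 and 0.06 m); the robot touches nothing.
It fails at once if the other bin is raised by more than 0.1 rad (value of joint union_bin above 0.1 rad).
It fails at once if the nut bin is dropped (falls faster than 3 rad/s) (velocity of joint nut_bin below -3 rad/s).
It also fails if it takes over 45 s, if anything falls off the work surface, if the arm or the gripper's body presses on something with over 40 N, if the wrist force passes 120 N, or if a joint passes its speed limit or range.

## Robot

A 7-joint arm with a two-finger parallel gripper is mounted at the origin on a cart in front of the work surface, level with it; the furniture and walls round the work are solid. World frame = base frame: x ahead of the robot, y to its left, z up, the work surface at z = 0. Lengths are in m, angles in rad, forces in N, time in s.
With the tool pointing down it reaches from about 0.4 to 0.85 m from the base axis. Payload 10.4 kg.
Tool frame: the origin (TCP) lies between the finger pads; the fingertips stand 17 mm ahead of it and the grasp point (between the pads) lies 2 mm behind it; z points along the fingers, y is the direction in which the jaws open and shut (so a half turn about z gives the same grasp; the last joint's range is limited). The gripper opens to 85 mm and grips with 20 to 120 N. Pads are 22 mm wide; open, the fingers measure 114 mm over their backs; the gripper's body (76 mm by 85 mm) begins 54 mm behind the grasp point. The pads swing forward as they close: fully open they stand 13 mm farther back than shut.
Start: joints at [-1.268, 0.332, -0.065, 1.46, 0.022, 1.35, -0.088], TCP at [0.2, 0.592, 0.248] pointing down, gripper open.
Joint ranges: [-2.6, 2.6], [-0.5, 2.12], [-1.47, 1.34], [0.16, 2.42], [-1.27, 4.41], [0.06, 2.06], [-2.6, 2.6]. Speed limits (rad/s): [2.22, 2.22, 2.79, 2.79, 3.14, 3.14, 3.14].

## Interface

Orientations are given as a unit quaternion [x, y, z, w].
In Python, from workcell import manip gives the robot as it stands.
- The arm moves only by the tool jog_arm, never from a script. Its argument "steps" is one flat list of numbers, 5 for each row, row after row: the finger opening in m, from 0 to 0.0854, then the shift along the tool's x, y, z in m, then the turn about the tool's z in rad. In form: [gripper, x, y, z, twist, gripper, x, y, z, twist, ...]. A call has exactly 10 rows; each row is the pose to reach, as a shift and turn from the pose commanded when the call began, along the tool's axes at that moment; what a row does not reach only later rows make up. A row lasts 1/10 s, in which the tool goes at most 50 mm and 8.59 degrees, less where a joint would pass 70% of its speed; a pose out of reach is approached as far as the arm can. A call with a gripper value outside its range is refused whole. The fingers move at their own pace and stop on an object; "grip_force" is the grip in N (left out, the last holds). Time passes only in rows, so rows that repeat a pose let the fingers close, or fill a call up. It gives the time, the measured TCP pose, the force and the opening at its end, in the units of the state.
- manip.get_obs(): the state, without advancing time (a new reading comes with each control period).
- manip.camera(name): name is "scene" or "side" or "wrist"; returns (picture, depth): 480x640x3 uint8, red, green, blue; 480x640 float32, m along the optical axis (not along the pixel's ray), 0 where there is no reading.
- manip.calibration(name): a dict with "mtx" (3x3 intrinsics, pixels), "k1" (the pictures are not rectified: a ray, as slopes to the right and down, at radius r is drawn at 1 + k1 r^2 times it, then the intrinsics apply), "world_to_cam" (4x4, takes a point from world to camera coordinates). Camera axes: x right, y down, z forward; pixel columns grow to the right and rows downward; lengths in m; the calibration is good to about 2 mm. A picture is of the moment at which its call begins: read the wrist's pose just before it. calibration takes no time and is no camera call; for the wrist camera it gives the pose at the moment of the call.
- manip.hand_in(): hands the job in, once; it reports no verdict.
The state is a dict: "clock": time; "joint_pos": joint angles; "joint_velocities": joint speeds; "tau": joint torques, N m; "position": TCP position; "ee_rot": TCP orientation; "ft_force": force on the tool from outside, world axes, zero at the start; "torque": the same for the moment, N m; "grip_width": opening from 0.0 (shut) to 1.0 (fully open).
Only numpy, scipy, OpenCV 4.12 (cv2) and the standard library are available. Lean on these libraries where they do the work, as an engineer would, in place of code of your own. Each camera call takes 0.05 s, during which the arm holds its last target.

## Working session

There is one attempt and no reset: what is moved stays moved. The work goes in short steps, Python scripts to look and compute and a tool call to move; the robot and the scene stay as the last step left them, time stands still between calls to the robot, and variables do not carry over. Pictures are saved under pics/ and viewed, and the job is handed in when it is done.

Besides the shell and the picture viewer there is one more tool, called after "Emit:" as name(argument=value, ...) on one line, values as JSON. jog_arm: Moves the arm, as the interface text tells. Its arguments: {"type":"object","properties":{"steps":{"type":"array"},"grip_force":{"type":"number"}},"required":["steps"]}

```bash
mkdir -p pics
cat > h.py <<'E'
import numpy as np, cv2
from workcell import manip
def snap(n,f):
    p,d=manip.camera(n); cv2.imwrite('pics/'+f+'.png',p[:,:,::-1]); np.save('pics/'+f+'_d.npy',d)
    c=manip.calibration(n); np.savez('pics/'+f+'_c.npz',**{k:np.array(v) for k,v in c.items()}); return p,d,c
def load(f):
    c=np.load('pics/'+f+'_c.npz'); return cv2.imread('pics/'+f+'.png'),np.load('pics/'+f+'_d.npy'),c
def rays(c,uv):
    uv=np.array(uv,float).reshape(-1,1,2)
    return cv2.undistortPoints(uv,c['mtx'],np.array([float(c['k1']),0,0,0,0])).reshape(-1,2)
def pts(c,d,uv):
    n=rays(c,uv); z=np.array([d[int(v),int(u)] for u,v in uv])
    P=np.c_[n*z[:,None],z]; T=np.linalg.inv(c['world_to_cam']); return P@T[:3,:3].T+T[:3,3]
def plane(c,uv,h):
    n=rays(c,uv); T=np.linalg.inv(c['world_to_cam']); D=np.c_[n,np.ones(len(n))]@T[:3,:3].T
    o=T[:3,3]; return o+D*((h-o[2])/D[:,2])[:,None]
E
python3 - <<'E'
from h import *
o=manip.get_obs(); print(o)
for n in('scene','side'): snap(n,n+'0')
E
```

```text
{'clock': 0.0, 'joint_pos': array([-1.26755912,  0.33285544, -0.06469334,  1.46095822,  0.02163023,
        1.34991658, -0.08846086]), 'joint_velocities': array([-0.00195891, -0.00103418,  0.00032381, -0.00083657, -0.00277548,
       -0.00072245, -0.00266348]), 'tau': array([-1.15845678e-04, -6.25426912e+01,  4.89703717e-02, -3.91607344e+01,
        1.61291898e-02,  9.75054310e-03, -2.96046119e-05]), 'position': array([0.1999653 , 0.59176418, 0.24751811]), 'ee_rot': array([ 1.62168789e-01,  9.86762770e-01, -7.17496589e-04, -6.71052876e-05]), 'ft_force': array([-1.0109149 ,  0.83350699,  0.2526002 ]), 'torque': array([0.00252184, 0.01627503, 0.04411455]), 'grip_width': 0.9984948596911807}
```

View pics/scene0.png

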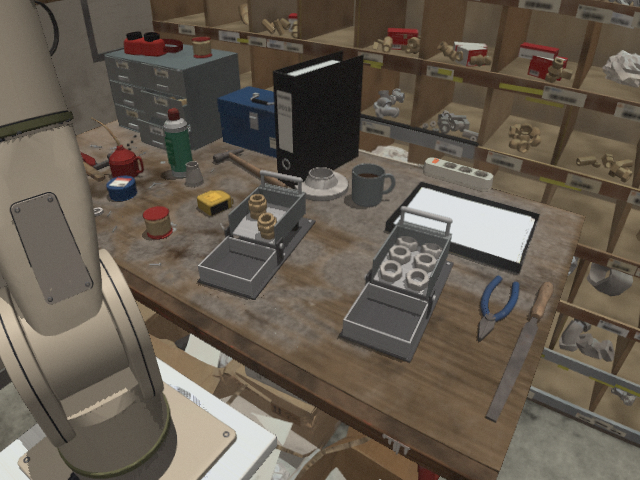

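View pics/side0.png

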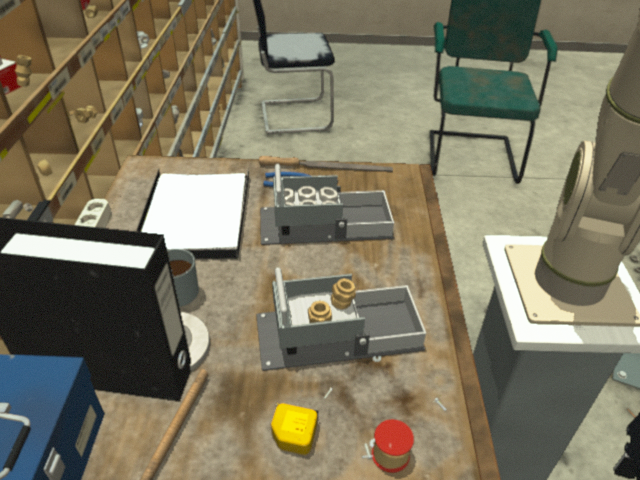

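The nut bin is the right one in the scene view: its handle is near (427,220) and its tray near (388,318). In the side view it is the upper one, with the handle at (278,185). I'll zoom in for exact pixels.

Run:
```python
from h import *
p,d,c=load('scene0')
cv2.imwrite('pics/z1.png',cv2.resize(p[190:360,330:480],None,fx=4,fy=3.5,interpolation=cv2.INTER_CUBIC))
p,d,c=load('side0')
cv2.imwrite('pics/z2.png',cv2.resize(p[155:255,250:400],None,fx=5,fy=5,interpolation=cv2.INTER_CUBIC))
```

```text
(no output)
```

View pics/z1.png

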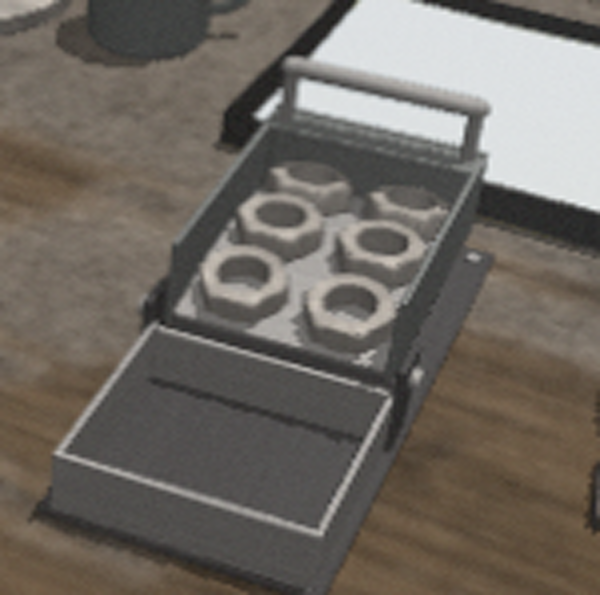

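View pics/z2.png

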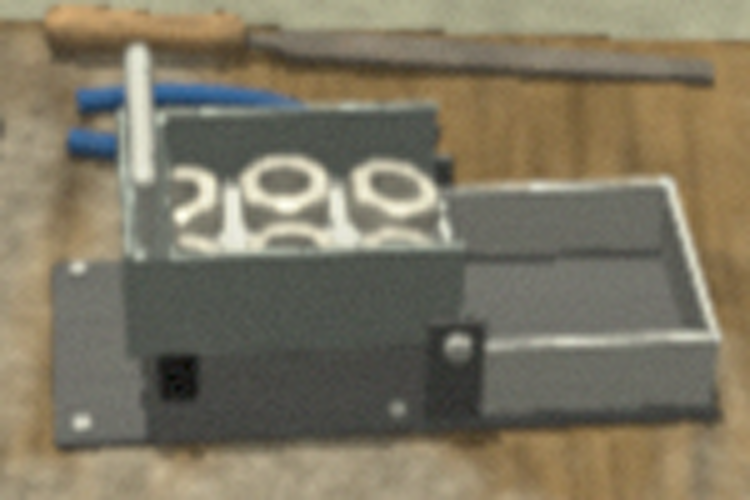

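Run:
```python
from h import *
np.set_printoptions(precision=4,suppress=True)
_,d,c=load('scene0'); _,d2,c2=load('side0')
A=[(330+x/4,190+y/3.5) for x,y in [(290,68),(388,88),(487,108)]]
B=[(250+x/5,155+y/5) for x,y in [(138,48),(141.5,114),(145,180)]]
print('sc plane.135\n',plane(c,A,.135)); print('depth\n',pts(c,d,A))
print('side\n',plane(c2,B,.135)); print(pts(c2,d2,B))
# triangulate ends: scene left end = far from... try both
for i,j in((0,2),(1,1),(2,0)):
    a=rays(c,[A[i]]);b=rays(c2,[B[j]])
    X=cv2.triangulatePoints(c['world_to_cam'][:3],c2['world_to_cam'][:3],a.T,b.T); print('tri',(X[:3]/X[3]).T)
T=[(330+x/4,190+y/3.5) for x,y in [(157,328),(391,390),(322,531),(60,455)]]
P=plane(c,T,.043);print(P,P.mean(0)); print(pts(c,d,T))
T=[(250+x/5,155+y/5) for x,y in [(668,180),(717,338)]]
print(plane(c2,T,.043))
for i in range(3): print(np.linalg.norm(np.diff(P,axis=0)[i]))
```

```text
sc plane.135
 [[ 0.6265 -0.1218  0.135 ]
 [ 0.6347 -0.1722  0.135 ]
 [ 0.6432 -0.2216  0.135 ]]
depth
 [[ 0.6256 -0.1222  0.1356]
 [ 0.6301 -0.1737  0.138 ]
 [ 0.6401 -0.2224  0.137 ]]
side
 [[ 0.6379 -0.2183  0.135 ]
 [ 0.6318 -0.1654  0.135 ]
 [ 0.6261 -0.1158  0.135 ]]
[[ 0.6375 -0.2143  0.1376]
 [ 0.6312 -0.1592  0.1393]
 [ 0.6264 -0.118   0.1334]]
tri [[ 0.6274 -0.1206  0.1329]]
tri [[ 0.6337 -0.1712  0.1332]]
tri [[ 0.6394 -0.2215  0.135 ]]
[[ 0.4833 -0.1298  0.043 ]
 [ 0.4996 -0.2446  0.043 ]
 [ 0.3915 -0.2595  0.043 ]
 [ 0.3743 -0.1411  0.043 ]] [ 0.4372 -0.1938  0.043 ]
[[ 0.4833 -0.1298  0.043 ]
 [ 0.539  -0.2334  0.0064]
 [ 0.3884 -0.2604  0.0465]
 [ 0.3739 -0.1413  0.0434]]
[[ 0.3854 -0.2565  0.043 ]
 [ 0.3705 -0.1346  0.043 ]]
0.11593791837047712
0.10911240956240599
0.11955669253722263
```

Run:
```python
from h import *
np.set_printoptions(precision=4,suppress=True)
for f in('scene0','side0'):
    _,d,c=load(f)
    uv=[(u,v) for u in range(0,640,4) for v in range(0,480,4) if d[v,u]>0]
    P=pts(c,d,uv)
    a=np.array([.2,.59]);b=np.array([.633,-.171]);L=np.linalg.norm(b-a);e=(b-a)/L
    s=(P[:,:2]-a)@e; n=(P[:,:2]-a)@[-e[1],e[0]]  # + = toward +x
    m=(P[:,2]>.12)&(s>0.1)&(s<L+.1)&(abs(n)<.2)&(P[:,2]<.6)
    for k in range(1,10):
        q=m&(s>=k/10*L)&(s<(k+1)/10*L)
        if q.any(): print(f,k,q.sum(),'n',n[q].min(),n[q].max(),'zmax',P[q,2].max())
R=cv2.Rodrigues
from scipy.spatial.transform import Rotation as Ro
o=manip.get_obs();R=Ro.from_quat(o['ee_rot']).as_matrix();print(R)
print('shift to .03 above',R.T@(np.array([.633,-.171,.24])-o['position']),R.T@(np.array([.633,-.171,.132])-o['position']))
```

```text
scene0 5 2 n 0.1480659366392931 0.15289855756970056 zmax 0.1403411917697282
scene0 6 14 n 0.11876470088846873 0.15165024619935813 zmax 0.14286626643662464
scene0 9 10 n -0.0021850446060007922 0.01865294918965678 zmax 0.14144099458347442
side0 5 5 n 0.1522954788690957 0.16063829547854658 zmax 0.13889815014822016
side0 6 16 n 0.12536738455970667 0.15723650107076198 zmax 0.13863536589631353
side0 9 10 n 0.001676745946801643 0.02700059186695266 zmax 0.1379750642287637
[[-0.9474  0.32   -0.0003]
 [ 0.32    0.9474 -0.0013]
 [-0.0001 -0.0013 -1.    ]]
shift to .03 above [-0.6544 -0.5841  0.0084] [-0.6544 -0.584   0.1164]
```

Emit:
jog_arm(steps=[0.085,-0.02,-0.018,0,0.05,0.085,-0.05,-0.045,0,0.12,0.085,-0.085,-0.076,0,0.2,0.085,-0.12,-0.107,0,0.28,0.085,-0.155,-0.138,0,0.36,0.085,-0.19,-0.17,0,0.44,0.085,-0.225,-0.2,0,0.52,0.085,-0.26,-0.232,0,0.6,0.085,-0.295,-0.263,0,0.68,0.085,-0.33,-0.295,0,0.76], grip_force=60)

```text
clock: 1.1
position: [0.4187, 0.2052, 0.2482]
ee_rot: [0.518, 0.855, 0.0, -0.0]
ft_force: [0.8, 0.5, -0.3]
grip_width: 0.993
```

```bash
cat >> h.py <<'E'
from scipy.spatial.transform import Rotation as Ro
def rel(tgt,ydir=0.119):
    o=manip.get_obs();R=Ro.from_quat(o['ee_rot']).as_matrix()
    y=np.arctan2(R[1,1],R[0,1])
    print('t',o['clock'],'pos',o['position'],'yaw',y,'F',o['ft_force'],'g',o['grip_width'],'j7',o['joint_pos'][6])
    print('shift',R.T@(np.array(tgt)-o['position']),'twist',y-ydir)
np.set_printoptions(precision=4,suppress=True)
E
python3 -c "
from h import *
rel([.633,-.171,.24])"
```

```text
t 1.1 pos [0.4187 0.2052 0.2482] yaw 0.4819090067944255 F [ 0.7882  0.4612 -0.3167] g 0.9925224927649168 j7 -0.07884997301294427
shift [-0.4327  0.0155  0.0081] twist 0.3629090067944255
```

Emit:
jog_arm(steps=[0.085,-0.04,0.001,0,0.05,0.085,-0.085,0.003,0,0.1,0.085,-0.13,0.005,0,0.15,0.085,-0.175,0.006,0,0.2,0.085,-0.22,0.008,0,0.25,0.085,-0.265,0.009,0,0.3,0.085,-0.31,0.011,0,0.36,0.085,-0.355,0.013,0,0.363,0.085,-0.4,0.014,0.004,0.363,0.085,-0.432,0.015,0.008,0.363])

```text
clock: 2.1
position: [0.6334, -0.1711, 0.2396]
ee_rot: [0.663, 0.748, -0.001, 0.0]
ft_force: [-0.0, 0.6, 1.0]
grip_width: 0.994
```

```bash
python3 -c "
from h import *
snap('wrist','w1'); snap('scene','s1')
rel([.633,-.171,.133])"
```

```text
t 2.2 pos [ 0.6326 -0.1731  0.2385] yaw 0.11651222335988824 F [-0.9676 -0.5929 -0.0922] g 0.9976945165850382 j7 0.5046415146051353
shift [0.0023 0.0009 0.1055] twist -0.0024877766401117524
```

View pics/w1.png

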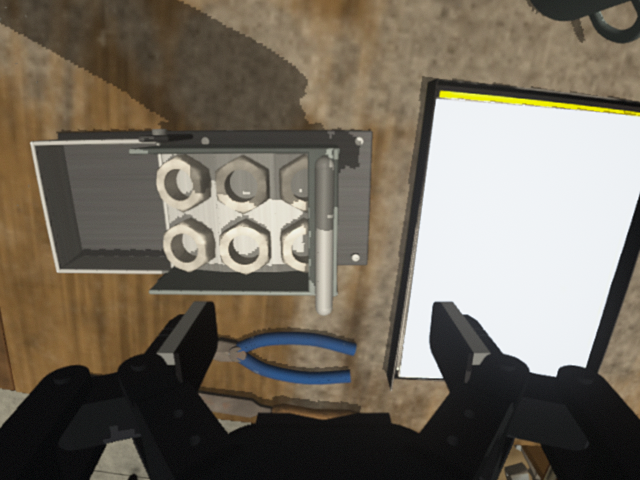

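The wrist view shows the bar from (323,157) to (324,313), parallel to the pads and about midway between the fingers at x≈322. I'll check its position.

```bash
python3 -c "
from h import *
_,d,c=load('w1')
uv=[(323,160),(324,235),(324,311)]
print(plane(c,uv,.137)); print(pts(c,d,uv))
q=plane(c,[(33,143),(163,143),(58,272)],.045);print(q)
"
```

```text
[[ 0.627  -0.1225  0.137 ]
 [ 0.6331 -0.1693  0.137 ]
 [ 0.6395 -0.2233  0.137 ]]
[[ 0.627  -0.1224  0.1377]
 [ 0.6331 -0.1687  0.1392]
 [ 0.6394 -0.222   0.1394]]
[[ 0.3735 -0.1431  0.045 ]
 [ 0.4909 -0.1318  0.045 ]
 [ 0.3859 -0.2639  0.045 ]]
```

Emit:
jog_arm(steps=[0.085,0,0.001,0.02,0,0.085,0.001,0.001,0.045,0,0.085,0.001,0.001,0.07,0,0.085,0.001,0.001,0.09,0,0.085,0.001,0.001,0.105,0,0.085,0.001,0.001,0.105,0,0.05,0.001,0.001,0.105,0,0.03,0.001,0.001,0.105,0,0.02,0.001,0.001,0.105,0,0.0,0.001,0.001,0.105,0], grip_force=50)

```text
clock: 3.2
position: [0.6341, -0.1671, 0.136]
ee_rot: [0.663, 0.749, 0.0, 0.0]
ft_force: [0.0, 0.3, 0.2]
grip_width: 0.322
```

Emit:
jog_arm(steps=[0,0,0,0,0,0,0,0,0,0,0,0,0,0,0,0,0,0,0,0,0,0,0,0,0,0,0,0,0,0,0,0,0,0,0,0,0,0,0,0,0,0,0,0,0,0,0,0,0,0])

```text
clock: 4.2
position: [0.6334, -0.1671, 0.1358]
ee_rot: [0.663, 0.749, -0.0, -0.0]
ft_force: [-4.9, 0.7, 5.4]
grip_width: 0.118
```

```bash
python3 -c "
from h import *
snap('wrist','w2');snap('side','d2')
rel([.633,-.171,.133]); print(manip.get_obs()['ee_rot'])"
```

```text
t 4.3 pos [ 0.6334 -0.1672  0.1358] yaw 0.12166771452236905 F [-3.6563  0.2726  4.9818] g 0.12085446012983515 j7 0.535993116698756
shift [-0.0038 -0.0009  0.0028] twist 0.0026677145223690524
[ 0.6628  0.7488 -0.     -0.0004]
```

View pics/w2.png

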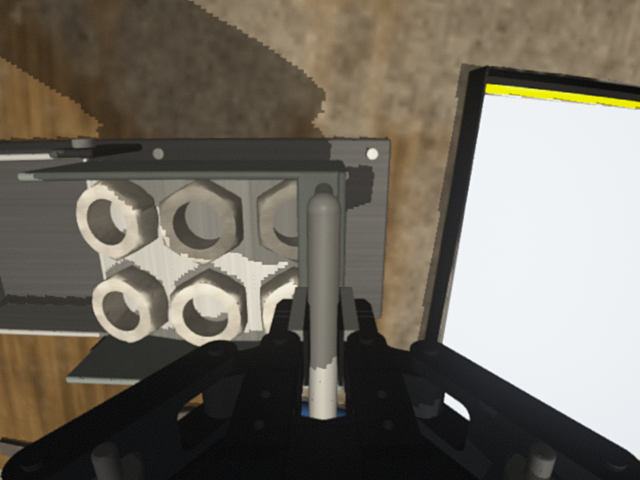

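View pics/d2.png

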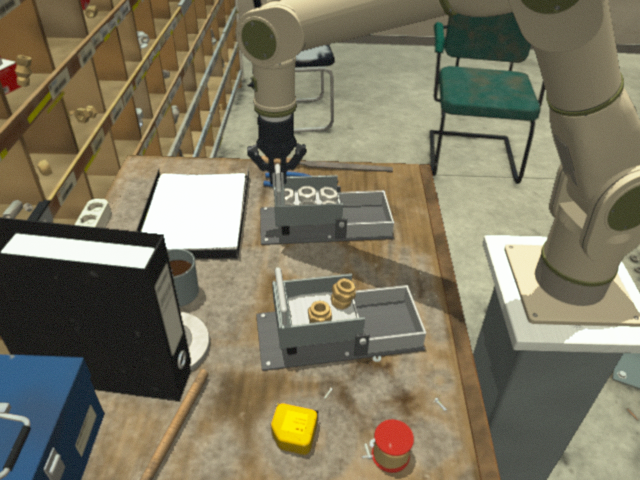

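The bar is gripped: it shows between the pads in the wrist view, and the opening is about 10 mm. Next I'll compute the arc table.

```bash
python3 -c "
import math
R=math.hypot(.137,.085);p=math.atan2(.085,.137)
for i in range(0,41):
    t=i*.02;print('%.2f y %.4f z %.4f'%(t,R*(math.cos(p+t)-math.cos(p)),-R*(math.sin(p+t)-math.sin(p))))"
```

```text
0.00 y 0.0000 z -0.0000
0.02 y -0.0017 z -0.0027
0.04 y -0.0035 z -0.0054
0.06 y -0.0053 z -0.0081
0.08 y -0.0072 z -0.0107
0.10 y -0.0092 z -0.0133
0.12 y -0.0112 z -0.0158
0.14 y -0.0132 z -0.0183
0.16 y -0.0153 z -0.0207
0.18 y -0.0174 z -0.0232
0.20 y -0.0196 z -0.0255
0.22 y -0.0219 z -0.0278
0.24 y -0.0241 z -0.0301
0.26 y -0.0265 z -0.0324
0.28 y -0.0288 z -0.0346
0.30 y -0.0312 z -0.0367
0.32 y -0.0337 z -0.0388
0.34 y -0.0362 z -0.0408
0.36 y -0.0387 z -0.0428
0.38 y -0.0413 z -0.0448
0.40 y -0.0439 z -0.0466
0.42 y -0.0466 z -0.0485
0.44 y -0.0493 z -0.0503
0.46 y -0.0520 z -0.0520
0.48 y -0.0547 z -0.0537
0.50 y -0.0575 z -0.0553
0.52 y -0.0603 z -0.0568
0.54 y -0.0632 z -0.0583
0.56 y -0.0661 z -0.0598
0.58 y -0.0690 z -0.0612
0.60 y -0.0719 z -0.0625
0.62 y -0.0749 z -0.0638
0.64 y -0.0779 z -0.0650
0.66 y -0.0809 z -0.0661
0.68 y -0.0839 z -0.0672
0.70 y -0.0870 z -0.0683
0.72 y -0.0901 z -0.0692
0.74 y -0.0931 z -0.0701
0.76 y -0.0963 z -0.0710
0.78 y -0.0994 z -0.0718
0.80 y -0.1025 z -0.0725
```

Emit:
jog_arm(steps=[0,0,-0.0017,-0.0027,0,0,0,-0.0035,-0.0054,0,0,0,-0.0053,-0.0081,0,0,0,-0.0072,-0.0107,0,0,0,-0.0092,-0.0133,0,0,0,-0.0112,-0.0158,0,0,0,-0.0132,-0.0183,0,0,0,-0.0153,-0.0207,0,0,0,-0.0174,-0.0232,0,0,0,-0.0174,-0.0232,0])

```text
clock: 5.3
position: [0.6166, -0.1691, 0.1591]
ee_rot: [0.663, 0.749, 0.0, 0.0]
ft_force: [5.2, -0.8, -3.2]
grip_width: 0.122
```

```bash
python3 -c "
from h import *
snap('wrist','w3');snap('side','d3')
rel([.6334,-.1672,.1358]);
cv2.imwrite('pics/c3.png',np.hstack([cv2.resize(cv2.imread('pics/w3.png'),(400,300)),cv2.resize(cv2.imread('pics/d3.png')[150:260,245:400],(400,300))]))"
```

```text
t 5.4 pos [ 0.6169 -0.1691  0.1588] yaw 0.12212209084871968 F [ 6.0049  0.0577 -3.2828] g 0.11783405230887024 j7 0.5311211686989036
shift [-0.0002  0.0166  0.0231] twist 0.003122090848719686
```

View pics/c3.png

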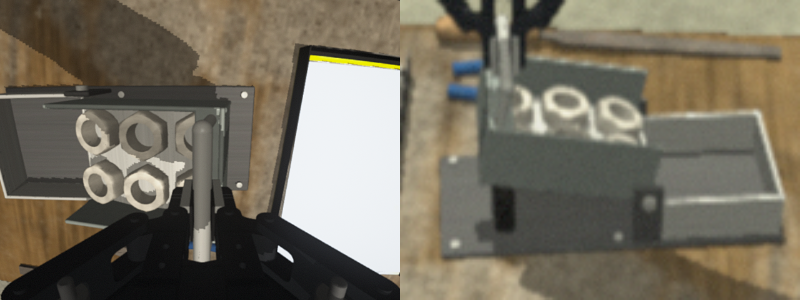

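The bin is up at about 0.18 rad and all the nuts are still in place. I'll go on slowly.

Emit:
jog_arm(steps=[0,0,-0.0011,-0.0012,0,0,0,-0.0022,-0.0023,0,0,0,-0.0033,-0.0035,0,0,0,-0.0045,-0.0046,0,0,0,-0.0056,-0.0058,0,0,0,-0.0067,-0.0069,0,0,0,-0.0067,-0.0069,0,0,0,-0.0067,-0.0069,0,0,0,-0.0067,-0.0069,0,0,0,-0.0067,-0.0069,0])

```text
clock: 6.4
position: [0.6106, -0.1698, 0.1658]
ee_rot: [0.663, 0.749, 0.001, 0.001]
ft_force: [6.6, -0.9, -1.8]
grip_width: 0.121
```

```bash
cat >> h.py <<'E'
def look(k):
    snap('wrist','w'+k);snap('side','d'+k)
    o=manip.get_obs();p=o['position'];q=p-np.array([.6334,-.1672,.1358])
    r=q[0]*.993+q[1]*.12
    print(o['clock'],'tilt',np.arctan2(.085+q[2],.137+r)-np.arctan2(.085,.137),'R',np.hypot(.085+q[2],.137+r),'F',o['ft_force'],o['grip_width'])
    cv2.imwrite('pics/c%s.png'%k,np.hstack([cv2.resize(cv2.imread('pics/w%s.png'%k),(400,300)),cv2.resize(cv2.imread('pics/d%s.png'%k)[150:260,245:400],(400,300))]))
E
python3 -c "
from h import *
look('4')"
```

```text
6.5 tilt 0.23436515747990405 R 0.16198107388848293 F [ 6.2138  0.5061 -2.5312] 0.11712086195605846
```

View pics/c4.png

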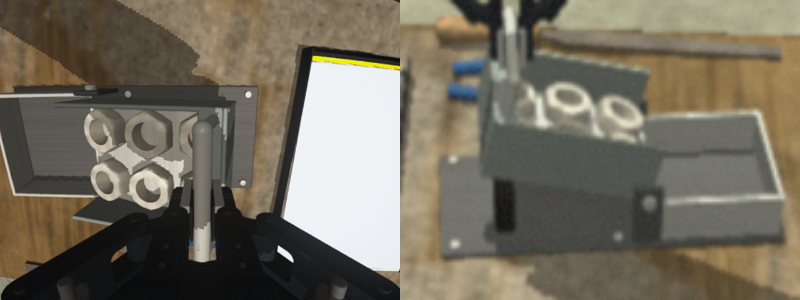

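No nuts have slid yet. Next stop is about 0.29 rad.

Emit:
jog_arm(steps=[0,0,-0.0012,-0.0011,0,0,0,-0.0023,-0.0022,0,0,0,-0.0035,-0.0033,0,0,0,-0.0047,-0.0044,0,0,0,-0.0059,-0.0055,0,0,0,-0.0071,-0.0066,0,0,0,-0.0071,-0.0066,0,0,0,-0.0071,-0.0066,0,0,0,-0.0071,-0.0066,0,0,0,-0.0071,-0.0066,0])

```text
clock: 7.5
position: [0.6038, -0.1706, 0.1726]
ee_rot: [0.662, 0.749, 0.001, 0.001]
ft_force: [6.1, 0.3, -1.7]
grip_width: 0.119
```

```bash
python3 -c "
from h import *
look('5')"
```

```text
7.6 tilt 0.2939549811601715 R 0.16227180397308413 F [ 6.4148 -0.6903 -1.7314] 0.1192886232238795
```

View pics/c5.png

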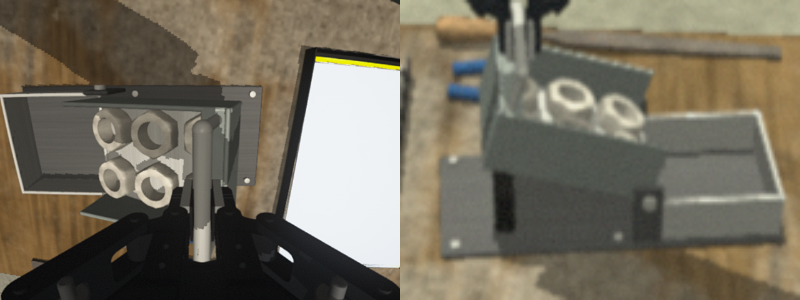

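Still no movement at 0.29 rad. Next stop is about 0.34 rad.

Emit:
jog_arm(steps=[0,0,-0.0012,-0.001,0,0,0,-0.0025,-0.002,0,0,0,-0.0037,-0.0031,0,0,0,-0.005,-0.0041,0,0,0,-0.0062,-0.0051,0,0,0,-0.0062,-0.0051,0,0,0,-0.0062,-0.0051,0,0,0,-0.0062,-0.0051,0,0,0,-0.0062,-0.0051,0,0,0,-0.0062,-0.0051,0])

```text
clock: 8.6
position: [0.5979, -0.1713, 0.178]
ee_rot: [0.662, 0.749, 0.001, 0.001]
ft_force: [7.8, 0.4, -0.3]
grip_width: 0.118
```

```bash
python3 -c "
from h import *
look('6')"
```

```text
8.7 tilt 0.3432788412495962 R 0.16255779658888753 F [6.3394 0.0275 0.303 ] 0.11744221554274938
```

View pics/c6.png

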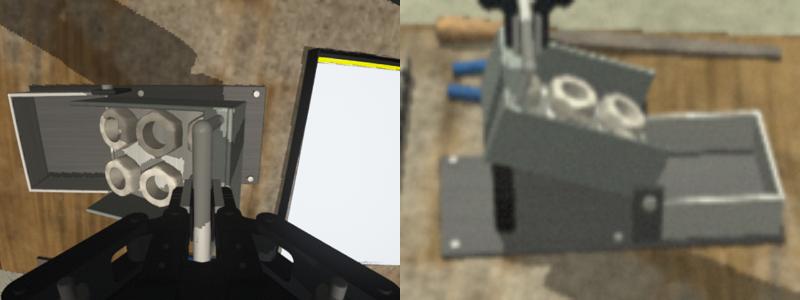

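No slide at 0.34 rad. Next stop is about 0.39 rad.

Emit:
jog_arm(steps=[0,0,-0.0013,-0.0009,0,0,0,-0.0026,-0.0018,0,0,0,-0.0039,-0.0028,0,0,0,-0.0052,-0.0037,0,0,0,-0.0065,-0.0046,0,0,0,-0.0065,-0.0046,0,0,0,-0.0065,-0.0046,0,0,0,-0.0065,-0.0046,0,0,0,-0.0065,-0.0046,0,0,0,-0.0065,-0.0046,0])

```text
clock: 9.7
position: [0.5918, -0.172, 0.183]
ee_rot: [0.662, 0.749, 0.001, 0.001]
ft_force: [7.0, 0.0, 1.8]
grip_width: 0.116
```

```bash
python3 -c "
from h import *
look('7')"
```

```text
9.8 tilt 0.3917882966874767 R 0.1628339869632956 F [8.0496 0.738  1.8756] 0.1171609201836161
```

View pics/c7.png

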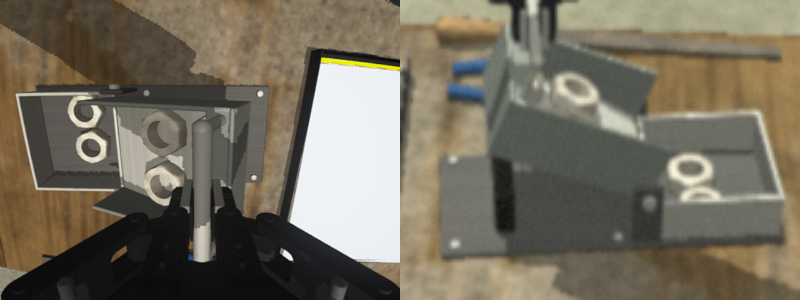

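At about 0.39 rad both front nuts slid into the tray, at (85,108) and (91,146) in the left picture. The other rows stay in the bin. I'll hold this angle and check.

Emit:
jog_arm(steps=[0,0,0,0,0,0,0,0,0,0,0,0,0,0,0,0,0,0,0,0,0,0,0,0,0,0,0,0,0,0,0,0,0,0,0,0,0,0,0,0,0,0,0,0,0,0,0,0,0,0])

```text
clock: 10.8
position: [0.5918, -0.172, 0.183]
ee_rot: [0.662, 0.749, 0.001, 0.001]
ft_force: [8.0, 1.1, 1.6]
grip_width: 0.116
```

```bash
python3 -c "
from h import *
look('8')
_,d,c=load('w8'); s=1.6
P=pts(c,d,[(91*s,120*s),(84*s,120*s),(93*s,159*s),(92*s,133*s)]);print(P)
q=np.array(plane(c,[(85*s,108*s),(91*s,146*s)],.024));t=np.array([.633-.1995*.993,-.172-.1995*.12])
e=(q[:,:2]-t);print(np.c_[e@[.993,.12],e@[-.12,.993]])"
```

```text
10.9 tilt 0.3917151663260884 R 0.16283031365943604 F [6.7428 0.7889 1.7619] 0.11489309664666746
[[ 0.4508 -0.1648  0.0237]
 [ 0.4378 -0.1677  0.0158]
 [ 0.4529 -0.2168  0.0242]
 [ 0.4519 -0.1815  0.0237]]
[[ 0.014   0.0442]
 [ 0.0151 -0.005 ]]
```

View pics/w8.png

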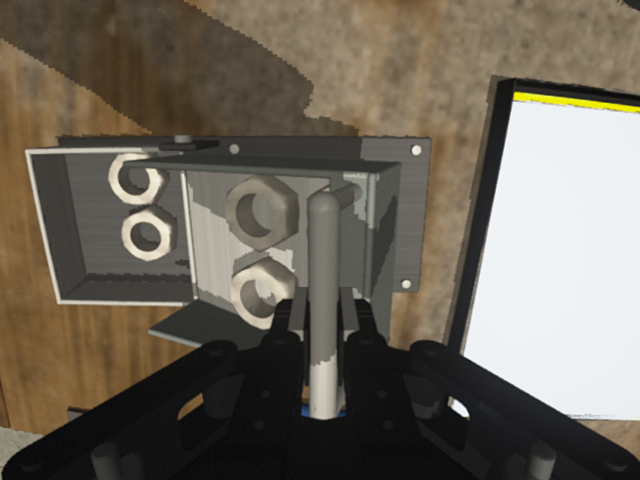

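Both nuts lie flat in the tray, with their tops at z≈0.024 as expected. Now I'll lower along the same arc.

Emit:
jog_arm(steps=[0,0,0.0026,0.0018,0,0,0,0.0052,0.0037,0,0,0,0.0077,0.0056,0,0,0,0.0102,0.0077,0,0,0,0.0127,0.0097,0,0,0,0.0151,0.0119,0,0,0,0.0175,0.0141,0,0,0,0.0198,0.0163,0,0,0,0.0231,0.0197,0,0,0,0.0265,0.0232,0])

```text
clock: 11.9
position: [0.6172, -0.169, 0.1589]
ee_rot: [0.663, 0.749, 0.0, 0.0]
ft_force: [5.1, -0.3, 1.9]
grip_width: 0.12
```

Emit:
jog_arm(steps=[0,0,0.0021,0.0025,0,0,0,0.0042,0.0049,0,0,0,0.0062,0.0074,0,0,0,0.0082,0.0099,0,0,0,0.0102,0.0125,0,0,0,0.0121,0.0151,0,0,0,0.0139,0.0178,0,0,0,0.0157,0.0205,0,0,0,0.0174,0.0232,0,0,0,0.0174,0.0232,0])

```text
clock: 12.9
position: [0.6334, -0.1672, 0.1358]
ee_rot: [0.663, 0.749, -0.0, -0.001]
ft_force: [-2.4, 1.7, 8.5]
grip_width: 0.123
```

```bash
python3 -c "
from h import *
look('9')"
```

```text
13.0 tilt 0.00035612237198356933 R 0.16121513071719507 F [-2.3476  2.324   9.0825] 0.11844003926188365
```

View pics/c9.png

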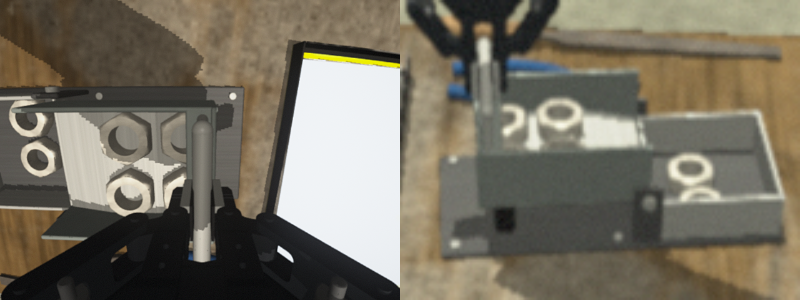

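The bin is level, two nuts are in the tray and four remain in the bin. I'll open the gripper, then rise straight up. Clearance to the rim was checked at approach.

Emit:
jog_arm(steps=[0.02,0,0,0,0,0.03,0,0,0,0,0.045,0,0,0,0,0.06,0,0,0,0,0.06,0,0,0,0,0.06,0,0,0,0,0.06,0,0,0,0,0.06,0,0,0,0,0.06,0,0,0,0,0.06,0,0,0,0])

```text
clock: 14.0
position: [0.6338, -0.167, 0.1353]
ee_rot: [0.663, 0.749, 0.0, -0.0]
ft_force: [-0.4, -0.5, -0.4]
grip_width: 0.698
```

Emit:
jog_arm(steps=[0.06,0,0,-0.003,0,0.06,0,0,-0.01,0,0.06,0,0,-0.02,0,0.06,0,0,-0.035,0,0.06,0,0,-0.055,0,0.06,0,0,-0.075,0,0.06,0,0,-0.1,0,0.06,0,0,-0.12,0,0.06,0,0,-0.12,0,0.06,0,0,-0.12,0])

```text
clock: 15.0
position: [0.634, -0.1672, 0.2564]
ee_rot: [0.663, 0.749, 0.001, 0.001]
ft_force: [0.3, -0.1, -0.5]
grip_width: 0.701
```

```bash
python3 -c "
from h import *
look('10')
_,d,c=load('d10')
B=[(250+x/5,155+y/5) for x,y in [(138,48),(141.5,114),(145,180)]]
print(plane(c,B,.135),pts(c,d,B))"
```

```text
15.1 tilt 0.4236959921784721 R 0.24587821459626216 F [ 1.2997 -0.2038 -0.7131] 0.7027264201678166
[[ 0.6379 -0.2183  0.135 ]
 [ 0.6318 -0.1654  0.135 ]
 [ 0.6261 -0.1158  0.135 ]] [[ 0.6374 -0.2135  0.1381]
 [ 0.6319 -0.1657  0.1348]
 [ 0.6259 -0.1138  0.1364]]
```

View pics/c10.png

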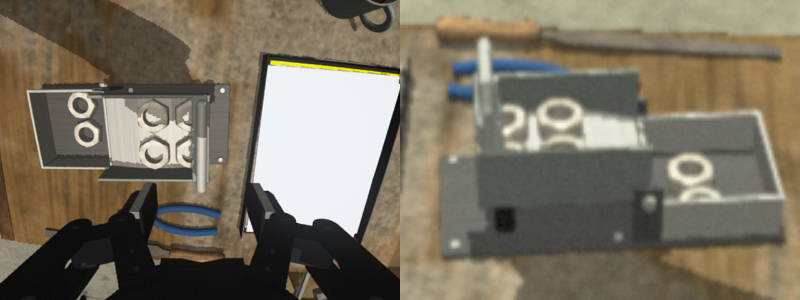

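The bar is back at its starting position and the gripper is clear of it. Both front nuts are in the tray at (82,105) and (88,133), and four nuts are in the bin. I'm handing in.

```bash
python3 -c "
from h import *
print(manip.hand_in())"
```

```text
the job is handed in; nothing more can be done
None
```

The two front-row lock nuts are in the catch tray, and the middle and back rows are still in the bin, which is back down level. I handed the job in at about 15 s of the 45 s allowed; the hand-in gave no verdict.

- **Tipping:** I raised the bin by its handle along the hinge arc in small steps. Both front nuts slid between 0.34 and 0.39 rad, and I held about 0.39 rad for over a second.
- **Lowering:** I followed the same arc back at about 0.2 rad/s, released the handle and rose straight up about 120 mm.
- **Last checks:** the handle bar is back at its starting position, at z about 0.135 m. Tool force is near zero, and I never touched the other bin.
- **A reading that was off:** one nut measured 44 mm sideways from the tray centre, about 5 mm more than the tray walls should allow. It is still within the 60 mm limit, and the pictures show it lying flat inside the tray, so I take this as measurement error.

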